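# Zero the comparator on the setting master and gauge the new carriage shoe

## Robot

A 7-joint arm with a two-finger parallel gripper is mounted at the origin on the work surface. World frame = base frame: x ahead of the robot, y to its left, z up, the work surface at z = 0. Lengths are in m, angles in rad, forces in N, time in s.
With the tool pointing down it reaches from about 0.425 to 0.8 m from the base axis. Payload 8.3 kg.
Tool frame: the origin (TCP) lies on the centre line of the jaws, within the pads' length; the fingertips stand 19 mm ahead of it and the grasp point (between the pads) is the TCP; z points along the fingers, y is the line along which they close (so a half turn about z gives the same grasp; the last joint's range is limited). The gripper opens to 85 mm and grips with 20 to 120 N. Pads are 22 mm wide; open, the fingers measure 114 mm over their backs; the gripper's body (76 mm by 85 mm) begins 54 mm behind the grasp point. The pads swing forward as they close: fully open they stand 13 mm farther back than shut.
Start: joints at [1.193, 0.383, 0.016, 1.37, -0.006, 1.388, -0.046], TCP at [0.194, -0.594, 0.25] pointing down, gripper open.
Joint ranges: [-2.95, 2.95], [-0.25, 2.06], [-1.52, 1.56], [0.18, 2.33], [-1.44, 4.58], [0.02, 2.06], [-3.01, 3.01]. Speed limits (rad/s): [2.39, 2.39, 3.01, 3.01, 3.14, 3.14, 3.14].

## Interface

Orientations are given as [roll, pitch, yaw] about the fixed x, y, z axes, in that order (R = Rz(yaw) Ry(pitch) Rx(roll)).
In Python, from station import readout, viewer, ticket, nets gives the robot as it stands. The module is installed in compiled form; this text tells all that it offers.
- The arm moves only by the tool jog_arm, never from a script. Its argument "moves" is a list of rows, each a list of 6 numbers: the shift along the world's x, y, z in cm, then the turn, a rotation vector about the world's x, y, z in rad. A call has 1 to 12 rows; each row shifts and turns the commanded pose from where the row before left it; what a row does not reach is not made up. A row lasts 1/10 s, in which the tool goes at most 50 mm and 8.59 degrees, less where a joint would pass 70% of its speed; a pose out of reach is approached as far as the arm can. A call with a gripper value outside its range is refused whole. "fingers" is the opening, from 0 (shut) to 1 (fully open), set as the call begins (left out, the last holds). The fingers move at their own pace and stop on an object; "grip_force" is the grip in N (left out, the last holds). Time passes only in rows, so rows that do not move let the fingers close. It gives the time, the measured TCP pose, the force, the opening and the grip force at its end, in the units of the state.
- readout.read_state(): the state, without advancing time (a new reading comes with each control period).
- viewer.camera(name): name is "scene" or "top" or "wrist"; returns the picture (420x560x3 uint8, blue, green, red); there is no depth.
- viewer.calibration(name): a dict with "camera_matrix" (3x3 intrinsics, pixels), "origin" and "rotation" of the camera in the world. Camera axes: x right, y up, looking along -z (the intrinsics and any distortion apply to the point x, -y, -z); pixel columns grow to the right and rows downward; lengths in m; the calibration is good to about 2 mm. The wrist camera is an equidistant fisheye: a pixel r from the principal point sees the ray r / f radians off the axis. A picture is of the moment at which its call begins: read the wrist's pose just before it. calibration takes no time and is no camera call; for the wrist camera it gives the pose at the moment of the call.
- ticket.finish_job(): hands the job in; it is judged then, once.
Trained networks look in the newest picture that a camera, given by its name, has taken for a name from the list of things; names that differ only in an ending like _2 or _b are one class to them, and where a whole thing is asked for, a point or a joint stands for the part that bears it (a point fixed in the world has none). Each returns a list of dicts, best first, with "conf" (0 to 1); they miss things now and then, are a little off and sometimes report something else, mostly with a low value. They report only what shows in the picture. A call takes as long as a camera call. They do not tell look-alikes from the thing itself.
- nets.recognise(camera, query): "xy" ([column, row] in pixels, amid what is visible of it).
- nets.regions_of(camera, query): "pixels" (420x560 bool, what is visible of it) and "xy" ([column, row] in pixels, amid what is visible of it).
- nets.tip_of(camera, query): "xy" ([column, row] in pixels: a listed point, or the origin of a listed thing).
The state is a dict: "time": time; "qpos": joint angles; "joint_velocities": joint speeds; "joint_torque": joint torques, N m; "tool_pos": TCP position; "eef_rot": TCP orientation; "wrist_force": force on the tool from outside, world axes, zero at the start; "wrist_torque": the same for the moment, N m; "width": finger opening in m; "grasp_force": force on a finger pad.
Only numpy, scipy, OpenCV 4.12 (cv2) and the standard library are available. Lean on these libraries where they do the work, as an engineer would, in place of code of your own. Each camera call takes 0.05 s, during which the arm holds its last target. There are 200 camera calls.

## Task

Bring the steel setting master fully home under the comparator's tip, snug against the back rail and the end stop, then turn the dial's bezel until its zero bar stands at the pointer, and let go. Then take the master out and leave it lying flat on the granite clear of the tip, and bring the cast shoe fully home under the tip in its place, without turning the bezel again, so that the dial shows how much thicker it is. Leave the other things on the bench where they are.

Things in the scene. Friction and masses are not known exactly. Their poses are not given: they have to be found in the camera images.
- comparator: Granite stand, fixed: a dark plate 280 (x) by 450 (y) by 50 mm high; origin under its middle, z up. On it a back rail and an end stop. Behind the rail, at x +110, y -175 mm, a steel column 28 mm thick, top 178 mm above the bench, carries an arm with the dial gauge, which overhangs the nose of a piece that is home. Friction of the pieces on the granite about 0.22.
- home (a point): Point on the granite's top under the middle of a piece (master or shoe) that is home: x +25, y -115, z +50 mm of the stand. The piece's axes are then parallel to the stand's, its long +x side lies against the rail and its nose (-y end) against the stop.
- rail (a point): Middle of the working face of the steel back rail, at the granite's top; the face looks to the stand's -x and lies at its x = +53 mm. The rail is 10 mm high, 12 mm thick and 340 mm long, from y -207 to +133 mm of the stand.
- stop (a point): Middle of the working face of the steel end stop, at the granite's top; the face looks to the stand's +y and lies at its y = -195 mm. The stop is 10 mm high, 62 mm long across the lane and 12 mm thick.
- stylus (a point): Lowest point of the gauge's 10 mm ball tip as it hangs free, 13 to 14 mm above the granite, over x +25, y -175 mm of the stand (20 mm in from the stop); fixed to the arm. The tip is sprung: it yields up to 11 mm upward with 1.5 to 3 N and rides up the bevelled nose of a piece slid under it along the rail. From the side, against an unbevelled edge, it does not yield.
- dial (a point): Middle of the dial face, which looks straight up over the tip, 162 mm above the bench. It turns with the bezel; its -x axis points to the zero bar, the one heavy bar on the white face. The bezel, a knurled ring 58 mm across, can be gripped across from above: grip band from 18 mm below to level with this point. Under it a gauge body 50 mm across, then, 40 mm below, the top of the arm.
- bezel (a joint): Turn of the bezel with its dial face, clockwise seen from above, rad; 0 when the zero bar points to the stand's -x side. It can be turned both ways with a light friction (0.03 N m), past a whole turn, and stays where it is left.
- pointer (a joint): Angle of the black pointer, clockwise seen from above, rad; 0 (towards the stand's -x side) with the tip hanging free. One whole turn is 10 mm of lift of the tip. The pointer stands at the zero bar when this equals bezel (or differs by whole turns).
- pointer_tip (a point): Outer end of the pointer, 19 mm from the middle of the dial.
- master_window (a point): Middle of the setting master's hand window, 9 mm above its underside. Bright steel frame 160 (y) x 56 (x) x 18 mm, 0.6-0.9 kg, near the rail. Nose at -y, bevelled over 13 mm, 10 mm high at the edge; a small window; at the tail (+y) the hand window, right through, 46 (y) x 40 (x) mm, walls 8 mm at the sides, 12 mm at the tail. The piece's middle is 45 mm nose-ward (-y) of this point.
- shoe_window (a point): Middle of the shoe's window, 9 mm above its underside. Grey cast bar 160 (y) x 56 (x) x 20 mm, a little thicker than the master, 0.25-0.5 kg, in front of the rail lane. Nose (-y) bevelled like the master's, two bolt holes, one window at the tail (+y), right through, 46 (y) x 40 (x) mm; walls 14 mm high, 8 mm thick at the sides, 12 mm at the tail. Its middle is 45 mm nose-ward (-y) of this point.
- bracket: Bystander: a grey cast bracket 120 by 50 by 24 mm with two round bosses on top, lying on the bench; origin under its middle.
- spirit: Bystander: a white plastic bottle, 60 mm across, 150 mm high, standing on the bench; origin under its middle.
- brush: Bystander: a brush 180 mm long lying on the bench.
Mind the look-alikes: they are no part of the job. Leave any black or yellow look-alike of the part that bears shoe_window alone.

How it is judged:
By the outcome, as a careful person would: the job done as asked, in the order asked, and still so for the second after the job is handed in, with the robot touching nothing.
It also fails if it takes over 72 s, if anything falls off the work surface, if the arm or the gripper's body presses on something with over 40 N, if the wrist force passes 120 N, or if a joint passes its speed limit or range.

## Working session

There is one attempt and no reset: what is moved stays moved. The work goes in short steps, Python scripts to look and compute and a tool call to move; the robot and the scene stay as the last step left them, time stands still between calls to the robot, and variables do not carry over. Pictures are saved under pics/ and viewed, at most 10 in all, crops included, and the job is handed in when it is done.

Besides the shell and the picture viewer there is one more tool, called after ">>>" as name([rows], argument=value, ...), one row to a line, values as JSON. jog_arm: Moves the arm, as the interface text tells. Its arguments: {"type":"object","properties":{"moves":{"type":"array","items":{"type":"array","items":{"type":"number"}}},"fingers":{"type":"number"},"grip_force":{"type":"number"}},"required":["moves"]}

```bash
mkdir -p pics; cat > h.py <<'E'
import numpy as np, cv2
from station import readout, viewer, ticket, nets
def snap(n,f=None):
    im=viewer.camera(n)
    if f: cv2.imwrite('pics/'+f,im)
    return im
def world(n,xy,z,c=None):
    c=c or viewer.calibration(n); K=np.array(c['camera_matrix']);o=np.array(c['origin']);R=np.array(c['rotation'])
    x=(xy[0]-K[0,2])/K[0,0]; y=(xy[1]-K[1,2])/K[1,1]
    if n=='wrist':
        r=np.hypot(x,y); s=np.sin(r)/max(r,1e-9); d=np.array([x*s,-y*s,-np.cos(r)])
    else: d=np.array([x,-y,-1])
    d=R@d; return o+d*(z-o[2])/d[2]
def pix(n,p,c=None):
    c=c or viewer.calibration(n); K=np.array(c['camera_matrix']);o=np.array(c['origin']);R=np.array(c['rotation'])
    q=R.T@(np.array(p)-o); x,y,z=q[0],-q[1],-q[2]
    if n=='wrist':
        h=np.hypot(x,y); t=np.arctan2(h,z); x,y=x/h*t,y/h*t
    else: x,y=x/z,y/z
    return np.array([K[0,0]*x+K[0,2],K[1,1]*y+K[1,2]])
E
python3 - <<'E'
from h import *
a=snap('top'); b=snap('scene')
cv2.imwrite('pics/a.png',cv2.resize(a,(800,600))); cv2.imwrite('pics/b.png',cv2.resize(b,(800,600)))
for n in('top','scene'):
    print(n,viewer.calibration(n))
    for q,z in(('home',.05),('rail',.05),('stop',.05),('dial',.162),('pointer_tip',.162),('master_window',.059),('shoe_window',.059),('comparator',0),('stylus',.063)):
        for r in nets.tip_of(n,q)[:3]: print(q,np.round(r['xy'],1),round(r['conf'],2),np.round(world(n,r['xy'],z),4))
print(readout.read_state())
E
```

```text
top {'camera_matrix': array([[382.93863471,   0.        , 273.02655857],
       [  0.        , 382.93863471, 212.55169224],
       [  0.        ,   0.        ,   1.        ]]), 'origin': array([ 0.36385297, -0.01629573,  1.03024656]), 'rotation': array([ 0.12486964,  0.01278318, -1.55086527])}Traceback (most recent call last):
  File "<stdin>", line 7, in <module>
  File "h.py", line 13, in world
    d=R@d; return o+d*(z-o[2])/d[2]
                               ~^^^
IndexError: invalid index to scalar variable.
```

View pics/a.png

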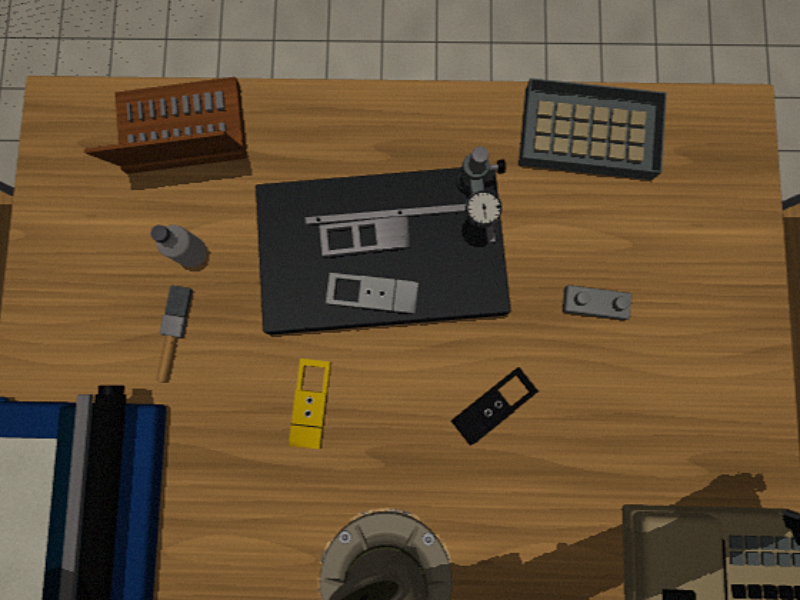

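View pics/b.png

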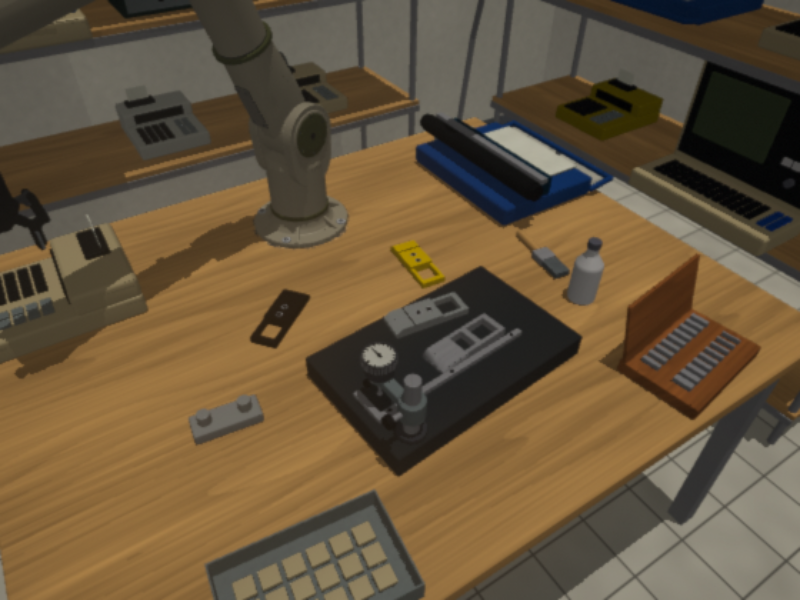

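The top view (800x600) shows the stand at about (383,250), with the master at (364,235) by the rail and the grey shoe at (372,293). The dial is at (484,209). Things that could be mistaken for the shoe are the yellow look-alike (310,405), the black one (495,405), the bracket (597,302) and the master itself. I choose the grey one on the granite, with the two bolt holes. The camera rotation comes as roll-pitch-yaw, so I'll fix my helper.

```bash
sed -i "s/R=np.array(c\['rotation'\])/R=Rot.from_euler('xyz',c['rotation']).as_matrix()/; 1a from scipy.spatial.transform import Rotation as Rot" h.py
python3 - <<'E'
from h import *
a=snap('top'); b=snap('scene')
cv2.imwrite('pics/c.png',cv2.resize(a[105:245,170:370],(800,560),interpolation=cv2.INTER_CUBIC))
for n in('top','scene'):
    for q,z in(('home',.05),('rail',.05),('stop',.05),('dial',.162),('pointer_tip',.162),('master_window',.059),('shoe_window',.059),('comparator',0),('stylus',.063)):
        for r in nets.tip_of(n,q)[:3]: print(n,q,np.round(r['xy'],1),round(r['conf'],2),np.round(world(n,r['xy'],z),4))
for k,v in readout.read_state().items(): print(k,np.round(v,4))
print(viewer.calibration('wrist'))
E
```

```text
top home [308.9 159.1] 0.56 [ 0.6296 -0.0926  0.05  ]
top stop [340.1 155.6] 0.61 [ 0.6404 -0.1742  0.05  ]
top dial [340.4 145.4] 0.89 [ 0.6332 -0.1569  0.162 ]
top master_window [236.3 168.4] 0.85 [0.5993 0.0962 0.059 ]
top shoe_window [355.3 276.2] 0.97 [ 0.3291 -0.2101  0.059 ]
top shoe_window [243.1 203.8] 0.68 [0.5067 0.0758 0.059 ]
top shoe_window [221.  262.9] 0.68 [0.3553 0.1271 0.059 ]
top comparator [266.  175.4] 0.71 [0.5953 0.0208 0.    ]
top stylus [238.1 166.2] 0.2 [0.6042 0.0913 0.063 ]
scene home [283.3 266.2] 0.89 [ 0.6252 -0.0921  0.05  ]
scene home [404.2 208.8] 0.7 [0.6287 0.3255 0.05  ]
scene home [313.  259.9] 0.58 [ 0.6479 -0.0161  0.05  ]
scene rail [312.9 261.9] 0.85 [ 0.6533 -0.0203  0.05  ]
scene stop [260.8 283.9] 0.63 [ 0.6434 -0.1689  0.05  ]
scene dial [263.2 244.5] 0.61 [ 0.6265 -0.1494  0.162 ]
scene dial [315.2 258.4] 0.47 [ 0.7246 -0.0735  0.162 ]
scene dial [268.8 271.5] 0.33 [ 0.7018 -0.1804  0.162 ]
scene master_window [336.2 232.7] 0.92 [0.6081 0.0896 0.059 ]
scene shoe_window [190.1 231.8] 0.84 [ 0.3943 -0.2439  0.059 ]
scene shoe_window [298.
[... 379 characters left out ...]
701 -0.0063  1.3882 -0.0465]
joint_velocities [ 0.0006  0.0021 -0.0006  0.0007  0.0006 -0.0003  0.0001]
joint_torque [-7.00000e-04 -6.27352e+01  8.42600e-01 -3.72086e+01  1.64000e-02
  3.40000e-03  0.00000e+00]
tool_pos [ 0.1936 -0.5943  0.2503]
eef_rot [-3.1416e+00 -1.0000e-04  3.1480e-01]
wrist_force [-0.1375 -0.0142 -0.4859]
wrist_torque [ 0.0445 -0.0439  0.0017]
grasp_force 0.0
width 0.0858
{'camera_matrix': array([[325.1922621 ,   0.        , 282.04868372],
       [  0.        , 325.1922621 , 211.89058873],
       [  0.        ,   0.        ,   1.        ]]), 'origin': array([ 0.26910746, -0.56941145,  0.37415737]), 'rotation': array([-3.18401035e-01, -1.27739416e-04, -1.25708382e+00])}
```

View pics/c.png

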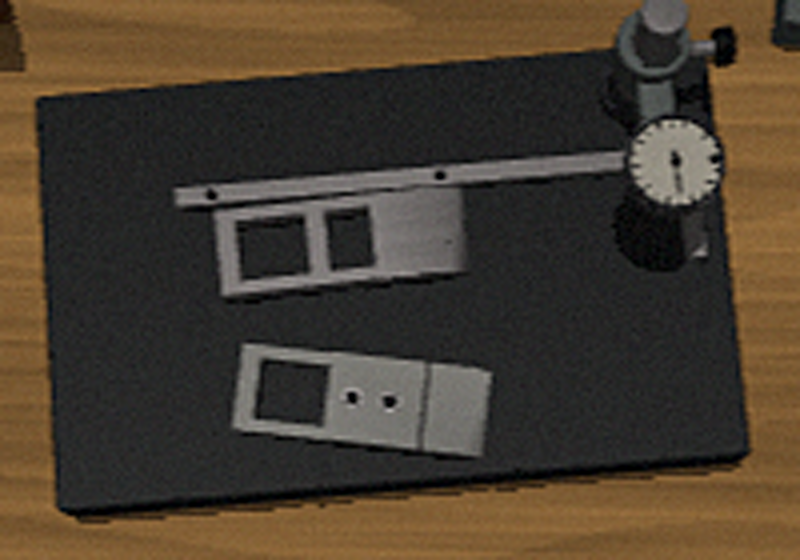

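The crop shows the master by the rail at crop (340,240), slightly skewed. The grey shoe with two bolt holes is at (360,400), and that's the right one. The stand is turned about +0.07 rad. I'll move over it for a close wrist view.

>>> jog_arm([
  [2.6, 4.2, 0.5, 0, 0, -0.02],
  [2.6, 4.2, 0.5, 0, 0, -0.02],
  [2.6, 4.2, 0.5, 0, 0, -0.02],
  [2.6, 4.2, 0.5, 0, 0, -0.02],
  [2.6, 4.2, 0.5, 0, 0, -0.02],
  [2.6, 4.2, 0.5, 0, 0, -0.02],
  [2.6, 4.2, 0.5, 0, 0, -0.02],
  [2.6, 4.2, 0.5, 0, 0, -0.02],
  [2.6, 4.2, 0, 0, 0, -0.02],
  [2.6, 4.2, 0, 0, 0, -0.02],
  [2.6, 4.2, 0, 0, 0, -0.02],
  [2.6, 4.2, 0, 0, 0, -0.02],
], fingers=0.4, grip_force=40)

```text
time: 2.35
tool_pos: [0.5063, -0.0885, 0.2907]
eef_rot: [3.141, -0.001, 0.074]
wrist_force: [0.2, -0.1, 0.6]
width: 0.0342
grasp_force: 0.0
```

>>> jog_arm([
  [2, 3.5, 0, 0, 0, 0],
  [2, 3.5, 0, 0, 0, 0],
  [2, 3.5, 0, 0, 0, 0],
  [0, 0, 0, 0, 0, 0],
  [0, 0, 0, 0, 0, 0],
])

```text
time: 2.85
tool_pos: [0.5657, 0.0158, 0.29]
eef_rot: [-3.141, 0.0, 0.077]
wrist_force: [-0.7, -0.8, -0.9]
width: 0.0344
grasp_force: 0.0
```

```bash
python3 - <<'E'
from h import *
s=readout.read_state()
for k in('time','qpos','tool_pos','eef_rot','width'): print(k,np.round(s[k],4))
w=snap('wrist'); cv2.imwrite('pics/w.png',cv2.resize(w,(800,600)))
c=viewer.calibration('wrist'); print(c)
for q,z in(('home',.05),('rail',.05),('stop',.05),('dial',.162),('pointer_tip',.162),('master_window',.059),('shoe_window',.059),('stylus',.063)):
    for r in nets.tip_of('wrist',q)[:2]: print(q,np.round(r['xy'],1),round(r['conf'],2),np.round(world('wrist',r['xy'],z,c),4))
E
```

```text
time 2.85
qpos [ 0.3159  0.2794 -0.5032  1.4509  0.134   1.446  -1.6811]
tool_pos [0.5657 0.0158 0.29  ]
eef_rot [-3.1412e+00  4.0000e-04  7.7200e-02]
width 0.0344
{'camera_matrix': array([[325.1922621 ,   0.        , 282.04868372],
       [  0.        , 325.1922621 , 211.89058873],
       [  0.        ,   0.        ,   1.        ]]), 'origin': array([0.64480339, 0.02034139, 0.41392985]), 'rotation': array([-3.18782407e-01, -8.21101269e-04, -1.49716429e+00])}
home [380.8 130. ] 0.91 [ 0.6317 -0.0942  0.05  ]
home [277.5 147.7] 0.34 [0.6002 0.0219 0.05  ]
rail [313.8 108.2] 0.96 [ 0.6478 -0.0149  0.05  ]
stop [440.8 136.3] 0.62 [ 0.6348 -0.1727  0.05  ]
dial [475.7 145.3] 0.74 [ 0.6356 -0.1507  0.162 ]
dial [381.3 128.7] 0.55 [ 0.6368 -0.0592  0.162 ]
pointer_tip [478.4 169.8] 0.45 [ 0.6143 -0.1583  0.162 ]
master_window [380.1 129.2] 0.38 [ 0.6328 -0.0904  0.059 ]
shoe_window [418.5 322.9] 0.86 [ 0.3724 -0.1997  0.059 ]
shoe_window [192.6 301.7] 0.82 [0.3929 0.1216 0.059 ]
stylus [431.4 136.7] 0.67 [ 0.6329 -0.1534  0.063 ]
```

View pics/w.png

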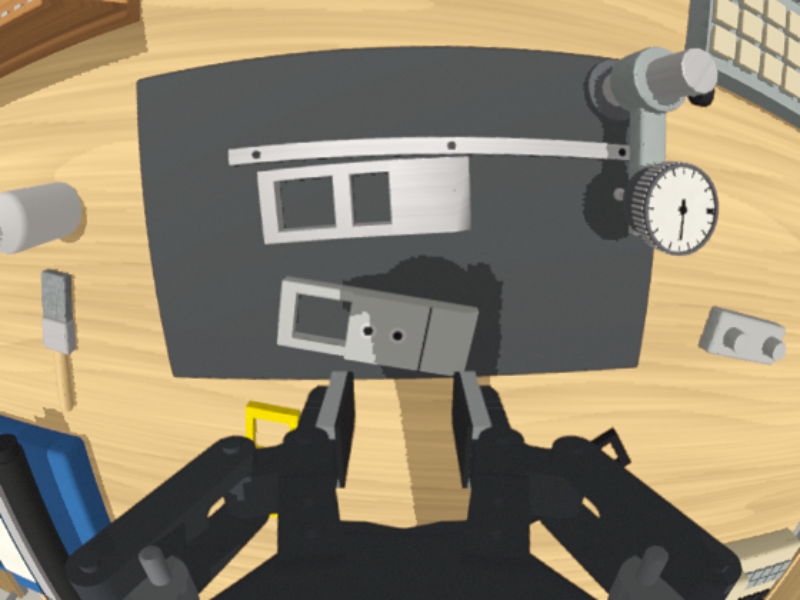

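The wrist view (800x600) shows the master at (364,200) with its hand window around (305,204). The shoe is at (378,325) with its window around (320,316). The dial is at (683,208), its zero bar at the right (712,210) and the pointer pointing down. I'll fit the poses from corner pixels.

```bash
cat >> h.py <<'E'
def refine(im,pts,win=3):
    g=cv2.cvtColor(im,cv2.COLOR_BGR2GRAY); p=np.array(pts,np.float32).reshape(-1,1,2)
    q=cv2.cornerSubPix(g,p.copy(),(win,win),(-1,-1),(3,30,.01)); ok=np.linalg.norm(q-p,axis=2,keepdims=True)<3
    return np.where(ok,q,p).reshape(-1,2)
from scipy.optimize import least_squares
def fit(obs,x0):
    # obs: (camera, calib, pixels Nx2, local Nx3)
    def T(v,L):
        c,s=np.cos(v[2]),np.sin(v[2]); L=np.array(L,float); return np.c_[v[0]+c*L[:,0]-s*L[:,1],v[1]+s*L[:,0]+c*L[:,1],L[:,2]]
    def f(v): return np.concatenate([((np.array([pix(n,p,c) for p in T(v,L)])-P)).ravel() for n,c,P,L in obs])
    r=least_squares(f,x0,loss='soft_l1'); return r.x,r.fun
def inst(v,p):  # world -> stand
    c,s=np.cos(v[2]),np.sin(v[2]); d=np.array(p[:2])-v[:2]; return np.array([c*d[0]+s*d[1],-s*d[0]+c*d[1]])
def outst(v,p):
    c,s=np.cos(v[2]),np.sin(v[2]); return np.array(v[:2])+[c*p[0]-s*p[1],s*p[0]+c*p[1]]
E
python3 - <<'E'
from h import *
w=snap('wrist');cw=viewer.calibration('wrist');t=snap('top');ct=viewer.calibration('top')
k=.7
rW=lambda P:refine(w,np.array(P)*k)
rT=lambda P:refine(t,np.array(P)/4+[170,105])
st=[[.14,.225,.05],[-.14,.225,.05],[-.14,-.225,.05]]
rail=[[.053,.133,.06]]
a,ra=fit([('wrist',cw,rW([(137,80),(174,377),(638,366)]),st),('wrist',cw,rW([(229,165)]),rail)],[.59,.02,.07])
b,rb=fit([('top',ct,rT([(38,98),(60,508),(747,450)]),st),('top',ct,rT([(176,207)]),rail)],[.59,.02,.07])
print('stand wrist',a.round(4),ra.round(1)); print('stand top',b.round(4),rb.round(1))
win=lambda z:[[.02,.023,z],[.02,-.023,z],[-.02,-.023,z],[-.02,.023,z]]
out=lambda z:[[.028,.035,z],[-.028,.035,z]]
for nm,z,zt,W,O,x0 in(('master',.068,.068,[(275,180),(332,176),(336,228),(283,232)],[(258,172),(265,244)],[.6,.09,0]),
                ('shoe',.064,.064,[(297,293),(351,303),(342,341),(293,332)],[(285,278),(278,345)],[.507,.077,-.1])):
    v,r=fit([('wrist',cw,rW(W),win(z)),('wrist',cw,rW(O),out(z))],x0); print(nm,v.round(4),r.round(1),'in stand mm',(inst(a,v)*1000).round(1),round(v[2]-a[2],4))
print('home world',outst(a,(.025,-.115)),'dial',outst(a,(.025,-.175)))
E
```

```text
stand wrist [0.5932 0.0204 0.1038] [-1.7 -1.2 -0.8  2.   2.3  0.5  0.3 -0.1]
stand top [0.5932 0.0182 0.1038] [-0.7 -0.8 -0.1  0.9  0.7  0.3  0.  -0.4]
master [0.6041 0.0935 0.1343] [-3.2  0.4  0.4 -0.6  0.8  0.5 -4.9 -0.1  0.5 -0.1  0.5 -0.1] in stand mm [18.5 71.6] 0.0305
shoe [ 0.5113  0.0785 -0.1102] [ 0.2 -1.3  1.4 -0.6  1.1  3.3 -2.4  2.7 -2.7  0.3  0.1 -1.2] in stand mm [-75.5  66.3] -0.214
home world [ 0.6299771  -0.09139396] dial [ 0.6361941  -0.15107099]
```

>>> jog_arm([
  [1.1, 3.5, -2, 0, 0, 0.02],
  [1.1, 3.5, -2, 0, 0, 0.02],
  [1.2, 3.6, -2, 0, 0, 0.01],
  [0, 0, -4, 0, 0, 0],
  [0, 0, -4, 0, 0, 0],
  [0, 0, -3, 0, 0, 0],
  [0, 0, -2.0, 0, 0, 0],
  [0, 0, -1.5, 0, 0, 0],
  [0, 0, -1.2, 0, 0, 0],
  [0, 0, 0, 0, 0, 0],
  [0, 0, 0, 0, 0, 0],
])

```text
time: 4.5
tool_pos: [0.6001, 0.1209, 0.0741]
eef_rot: [-3.141, -0.001, 0.125]
wrist_force: [0.5, 0.3, 0.0]
width: 0.034
grasp_force: 0.0
```

```bash
python3 - <<'E'
from h import *
s=readout.read_state()
for k in('tool_pos','eef_rot','wrist_force'): print(k,np.round(s[k],4))
w=snap('wrist'); cv2.imwrite('pics/w2.png',cv2.resize(w[100:420,80:480],(800,600)))
E
```

```text
tool_pos [0.6001 0.1209 0.0741]
eef_rot [-3.1414e+00 -1.1000e-03  1.2480e-01]
wrist_force [0.4869 0.275  0.0212]
```

View pics/w2.png

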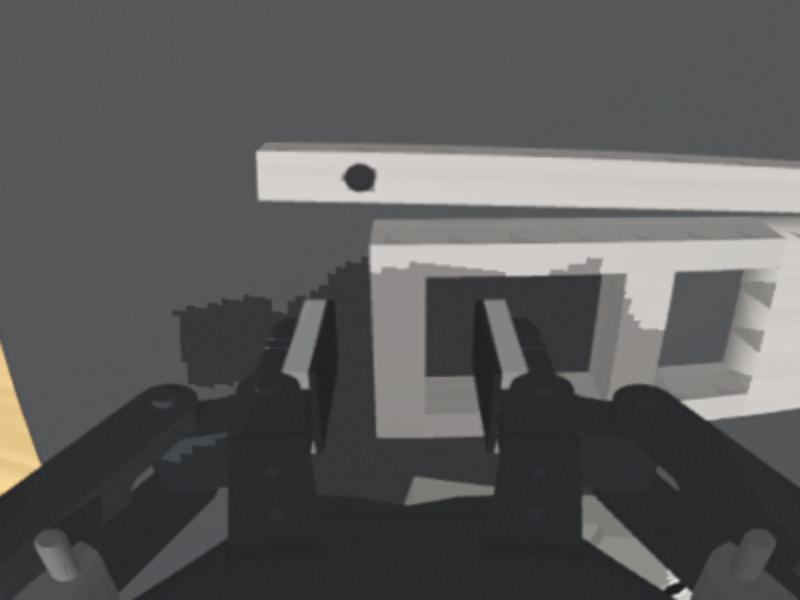

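The crop shows the tail wall at (400,340) between the two pads, with the right finger inside the hand window. I'll close on it.

>>> jog_arm([
  [0, 0, 0, 0, 0, 0],
  [0, 0, 0, 0, 0, 0],
  [0, 0, 0, 0, 0, 0],
  [0, 0, 0, 0, 0, 0],
], fingers=0, grip_force=40)

```text
time: 4.95
tool_pos: [0.6004, 0.1211, 0.0745]
eef_rot: [-3.141, -0.002, 0.125]
wrist_force: [-0.5, -0.9, 6.1]
width: 0.0107
grasp_force: 41.2
```

```bash
python3 - <<'E'
from h import *
s=readout.read_state()
for k in('tool_pos','eef_rot','wrist_force','wrist_torque','width','grasp_force'): print(k,np.round(s[k],4))
a=[.5932,.0195,.1038]
t=outst(a,(.025,-.115+.074)); print('tail wall mid at home',t, 'delta cm',(t-s['tool_pos'][:2])*100, 'now in stand',inst(a,s['tool_pos'])*1000)
E
```

```text
tool_pos [0.6004 0.1211 0.0745]
eef_rot [-3.1414e+00 -2.3000e-03  1.2500e-01]
wrist_force [-0.5279 -0.8725  6.1004]
wrist_torque [0.0186 0.0443 0.0534]
width 0.0107
grasp_force 41.2453
tail wall mid at home [ 0.6223136  -0.01868898] delta cm [  2.19344502 -13.97611306] now in stand [ 17.66477769 100.28159207]
```

>>> jog_arm([
  [0.3, 0.03, 0.05, 0, 0, -0.011],
  [0.3, 0.03, 0, 0, 0, -0.01],
  [0.155, -1.49, 0, 0, 0, 0],
  [0.155, -1.49, 0, 0, 0, 0],
  [0.155, -1.49, 0, 0, 0, 0],
  [0.155, -1.49, 0, 0, 0, 0],
  [0.155, -1.49, 0, 0, 0, 0],
  [0.155, -1.49, 0, 0, 0, 0],
  [0.155, -1.49, 0, 0, 0, 0],
  [0.13, -1.2, 0, 0, 0, 0],
  [0.1, -1.0, 0, 0, 0, 0],
  [0, 0, 0, 0, 0, 0],
])

```text
time: 6.15
tool_pos: [0.6196, -0.0074, 0.0745]
eef_rot: [3.141, -0.002, 0.101]
wrist_force: [0.6, -2.1, 5.3]
width: 0.011
grasp_force: 41.2
```

```bash
cat > st.py <<'E'
from h import *
s=readout.read_state()
for k in('time','qpos','tool_pos','eef_rot','wrist_force','wrist_torque','width','grasp_force'): print(k,np.round(s[k],4))
a=[.5932,.0195,.1038]
print('in stand mm',inst(a,s['tool_pos'])*1000)
E
python3 st.py
```

```text
time 6.15
qpos [ 0.305   0.5559 -0.4712  1.5805  0.2777  1.0704 -1.7087]
tool_pos [ 0.6196 -0.0074  0.0745]
eef_rot [ 3.1405e+00 -1.7000e-03  1.0100e-01]
wrist_force [ 0.5731 -2.0903  5.2928]
wrist_torque [-0.3158 -0.1522  0.0684]
width 0.011
grasp_force 41.2449
in stand mm [ 23.46693651 -29.5353266 ]
```

>>> jog_arm([
  [0.04, -0.4, 0, 0, 0, 0],
  [0.03, -0.3, 0, 0, 0, 0],
  [0.02, -0.2, 0, 0, 0, 0],
  [0, 0, 0, 0, 0, 0],
])

```text
time: 6.55
tool_pos: [0.6202, -0.0141, 0.0745]
eef_rot: [-3.141, -0.002, 0.103]
wrist_force: [0.1, 2.8, 6.0]
width: 0.0108
grasp_force: 41.3
```

>>> jog_arm([
  [0.01, -0.1, 0, 0, 0, 0],
  [0.01, -0.1, 0, 0, 0, 0],
  [0, 0, 0, 0, 0, 0],
])

```text
time: 6.85
tool_pos: [0.6204, -0.0156, 0.0746]
eef_rot: [-3.141, -0.002, 0.104]
wrist_force: [-1.4, 4.2, 6.5]
width: 0.0109
grasp_force: 41.3
```

>>> jog_arm([
  [0.01, -0.1, 0, 0, 0, 0],
  [0.01, -0.1, 0, 0, 0, 0],
  [0.01, -0.1, 0, 0, 0, 0],
  [0, 0, 0, 0, 0, 0],
])

```text
time: 7.25
tool_pos: [0.6206, -0.0178, 0.0746]
eef_rot: [-3.14, -0.002, 0.104]
wrist_force: [-0.3, 4.9, 5.6]
width: 0.0107
grasp_force: 41.3
```

>>> jog_arm([
  [0.1, 0.01, 0, 0, 0, 0],
  [0, 0, 0, 0, 0, 0],
  [0, 0, 0, 0, 0, 0],
])

```text
time: 7.55
tool_pos: [0.6212, -0.0178, 0.0745]
eef_rot: [-3.14, -0.001, 0.104]
wrist_force: [-2.7, 5.4, 7.6]
width: 0.0105
grasp_force: 41.5
```

>>> jog_arm([
  [0.01, -0.1, 0, 0, 0, 0],
  [0.01, -0.1, 0, 0, 0, 0],
  [0, 0, 0, 0, 0, 0],
])

```text
time: 7.85
tool_pos: [0.6212, -0.0179, 0.0745]
eef_rot: [-3.138, -0.001, 0.106]
wrist_force: [-3.2, 8.8, 7.9]
width: 0.0108
grasp_force: 41.5
```

>>> jog_arm([
  [0.1, 0.0, 0, 0, 0, 0],
  [0.05, 0, 0, 0, 0, 0],
  [0, 0, 0, 0, 0, 0],
])

```text
time: 8.15
tool_pos: [0.6219, -0.0178, 0.0745]
eef_rot: [-3.138, 0.001, 0.106]
wrist_force: [-7.3, 8.8, 10.8]
width: 0.0109
grasp_force: 42.0
```

>>> jog_arm([
  [0.01, -0.1, 0, 0, 0, 0],
  [0.01, -0.1, 0, 0, 0, 0],
  [0, 0, 0, 0, 0, 0],
])

```text
time: 8.45
tool_pos: [0.622, -0.0179, 0.0745]
eef_rot: [-3.136, 0.001, 0.107]
wrist_force: [-8.4, 13.3, 11.2]
width: 0.0108
grasp_force: 42.0
```

>>> jog_arm([
  [0, 0, 0, 0, 0, 0.01],
  [0, 0, 0, 0, 0, 0.01],
  [0, 0, 0, 0, 0, 0],
])

```text
time: 8.75
tool_pos: [0.622, -0.018, 0.0745]
eef_rot: [-3.136, 0.001, 0.127]
wrist_force: [-7.6, 13.0, 11.3]
width: 0.0108
grasp_force: 43.7
```

>>> jog_arm([
  [0, 0, 0, 0, 0, 0],
  [0, 0, 0, 0, 0, 0],
  [0, 0, 0, 0, 0, 0],
  [0, 0, 0, 0, 0, 0],
], fingers=0.4)

```text
time: 9.15
tool_pos: [0.6229, -0.024, 0.0735]
eef_rot: [3.141, 0.0, 0.122]
wrist_force: [-0.1, -0.2, -0.0]
width: 0.0342
grasp_force: 0.0
```

>>> jog_arm([
  [0.3, 0.03, 0, 0, 0, 0],
  [0.3, 0.03, 0, 0, 0, 0],
  [0.15, 0.015, 0, 0, 0, 0],
  [0, 0, 0, 0, 0, 0],
])

```text
time: 9.55
tool_pos: [0.6308, -0.022, 0.0737]
eef_rot: [-3.141, -0.0, 0.124]
wrist_force: [0.3, -1.0, 0.8]
width: 0.0346
grasp_force: 0.0
```

>>> jog_arm([
  [0.15, 0.015, 0, 0, 0, 0],
  [0.1, 0.01, 0, 0, 0, 0],
  [0, 0, 0, 0, 0, 0],
])

```text
time: 9.85
tool_pos: [0.6322, -0.022, 0.0734]
eef_rot: [-3.142, 0.002, 0.124]
wrist_force: [-4.0, 0.2, 1.1]
width: 0.0344
grasp_force: 2.4
```

>>> jog_arm([
  [0.1, 0.01, 0, 0, 0, 0],
  [0.1, 0.01, 0, 0, 0, 0],
  [0, 0, 0, 0, 0, 0],
])

```text
time: 10.15
tool_pos: [0.6324, -0.0223, 0.0729]
eef_rot: [3.141, 0.006, 0.123]
wrist_force: [-11.7, -1.1, 5.6]
width: 0.0342
grasp_force: 6.1
```

>>> jog_arm([
  [-0.7, -0.07, 0, 0, 0, -0.02],
  [0.03, -0.3, 0, 0, 0, 0],
  [0.03, -0.3, 0, 0, 0, 0],
  [0.01, -0.1, 0, 0, 0, 0],
  [0.01, -0.1, 0, 0, 0, 0],
  [0, 0, 0, 0, 0, 0],
])

```text
time: 10.75
tool_pos: [0.6291, -0.0282, 0.0741]
eef_rot: [-3.139, -0.001, 0.106]
wrist_force: [-2.1, 5.7, 1.8]
width: 0.0343
grasp_force: 2.8
```

>>> jog_arm([
  [0.02, -0.2, 0, 0, 0, 0],
  [0.02, -0.2, 0, 0, 0, 0],
  [0, 0, 0, 0, 0, 0],
])

```text
time: 11.05
tool_pos: [0.6292, -0.0285, 0.074]
eef_rot: [-3.135, -0.001, 0.109]
wrist_force: [-2.6, 13.7, 2.2]
width: 0.0343
grasp_force: 6.8
```

>>> jog_arm([
  [-0.07, 0.7, 0, 0, 0, 0],
  [0, 0, 1, 0, 0, 0],
  [0, 0, 3, 0, 0, 0],
  [0, 0, 4.5, 0, 0, 0],
  [0, 0, 4.5, 0, 0, 0],
  [0, 0, 4.5, 0, 0, 0],
  [0, 0, 2, 0, 0, 0],
  [-1, -4.0, 0, 0, 0, 0],
  [-1.2, -4.3, 0, 0, 0, 0],
  [-1.2, -4.3, 0, 0, 0, 0],
  [0, 0, 0, 0, 0, 0],
  [0, 0, 0, 0, 0, 0],
], fingers=1)

```text
time: 12.25
tool_pos: [0.5941, -0.1561, 0.2696]
eef_rot: [3.14, -0.001, 0.099]
wrist_force: [-0.4, -0.0, 0.3]
width: 0.0852
grasp_force: 0.0
```

```bash
python3 st.py; python3 - <<'E'
from h import *
w=snap('wrist');c=viewer.calibration('wrist')
a=[.5932,.0195,.1038]
d=np.r_[outst(a,(.025,-.175)),.162]; p=pix('wrist',d,c); print(p)
for q in('dial','pointer_tip'):
    for r in nets.tip_of('wrist',q)[:2]: print(q,np.round(r['xy'],1),round(r['conf'],2),np.round(world('wrist',r['xy'],.162,c),4))
cv2.imwrite('pics/w3.png',cv2.resize(w,(800,600)))
E
```

```text
time 12.25
qpos [ 0.5345  0.3893 -0.4576  1.3529  0.171   1.437  -1.3873]
tool_pos [ 0.5941 -0.1561  0.2696]
eef_rot [ 3.1404e+00 -8.0000e-04  9.9300e-02]
wrist_force [-0.4065 -0.0167  0.32  ]
wrist_torque [ 0.0502 -0.0137 -0.0177]
width 0.0852
grasp_force 0.0
in stand mm [ -17.32371172 -174.69993996]
[285.45005582 161.2781951 ]
dial [280.5 160.7] 0.8 [ 0.6363 -0.1484  0.162 ]
dial [147.2 161.2] 0.36 [ 0.6279 -0.0473  0.162 ]
pointer_tip [276.6 135.9] 0.66 [ 0.6538 -0.1438  0.162 ]
```

View pics/w3.png

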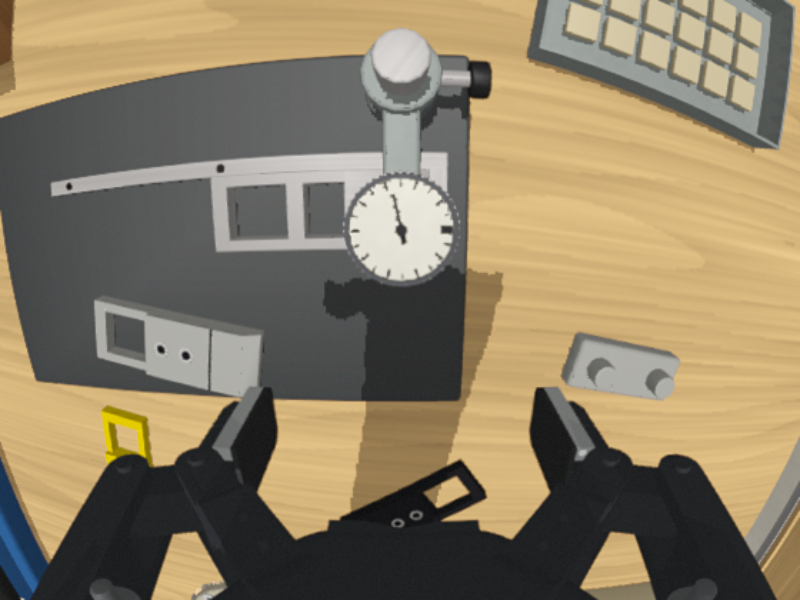

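The wrist view (800x600) shows the master home against rail and stop. The dial is at (401,230), the zero bar at the right (447,230) and the pointer up-left (396,197). I'll measure both angles on a rectified dial plane.

```bash
cat > dial.py <<'E'
from h import *
import sys
a=[.5932,.0195,.1038]
def dial(save=None):
    w=snap('wrist');c=viewer.calibration('wrist')
    d=np.r_[outst(a,(.025,-.175)),.162]
    for _ in range(4):
        g=np.linspace(-.032,.032,321); U,V=np.meshgrid(g,g)  # right=-y_stand, down=-x_stand
        cs,sn=np.cos(a[2]),np.sin(a[2]); lx,ly=-V,-U
        P=np.stack([d[0]+cs*lx-sn*ly,d[1]+sn*lx+cs*ly,np.full_like(lx,.162)],-1)
        M=np.array([pix('wrist',p,c) for p in P.reshape(-1,3)]).reshape(321,321,2).astype(np.float32)
        r=cv2.remap(w,M[...,0],M[...,1],cv2.INTER_CUBIC); gr=cv2.cvtColor(r,cv2.COLOR_BGR2GRAY); sat=cv2.cvtColor(r,cv2.COLOR_BGR2HSV)[...,1]
        m=((gr>150)&(sat<40)).astype(np.uint8); n,l,st,ce=cv2.connectedComponentsWithStats(m)
        k=1+np.argmax(st[1:,4]); h=cv2.convexHull(np.argwhere(l==k)[:,::-1].astype(np.int32)); (cx,cy),R=cv2.minEnclosingCircle(h)
        e=cv2.fitEllipse(h); cx,cy=e[0]
        ox,oy=(cx-160)*.0002,(cy-160)*.0002; d[:2]+=[cs*-oy-sn*-ox, sn*-oy+cs*-ox]
        if np.hypot(ox,oy)<2e-4: break
    print('centre',d.round(4),'axes mm',np.round(np.array(e[1])*.2,1))
    pol=lambda r0,r1:np.array([np.mean([255-float(cv2.getRectSubPix(gr.astype(np.float32),(1,1),(160-R*np.sin(t),160+R*np.cos(t)))[0,0]) for R in np.arange(r0,r1)]) for t in th])
    th=np.radians(np.arange(0,360,.5))  # clockwise from -x (down): down->left
    out=[]
    for nm,r0,r1,hw in(('pointer',35,72,10),('bar',98,115,9)):
        v=pol(r0,r1); v=v-np.median(v); s=np.convolve(np.r_[v[-8:],v,v[:8]],np.ones(17),'valid'); i=np.argmax(s)
        dd=(th-th[i]+np.pi)%(2*np.pi)-np.pi; ww=np.where(abs(dd)<np.radians(hw),np.clip(v,0,None),0); t=th[i]+(ww*dd).sum()/ww.sum(); out.append(t); print(nm,round(np.degrees(t),2))
    if save: cv2.imwrite('pics/'+save,cv2.resize(r,(600,600)))
    return out
p,b=dial(sys.argv[1] if len(sys.argv)>1 else None); print('turn cw needed deg',np.degrees((p-b+np.pi)%(2*np.pi)-np.pi))
E
python3 dial.py d1.png
```

```text
centre [ 0.6358 -0.1506  0.162 ] axes mm [52.9 52.9]
pointer 167.68
bar 269.19
turn cw needed deg -101.50780468718158
```

View pics/d1.png

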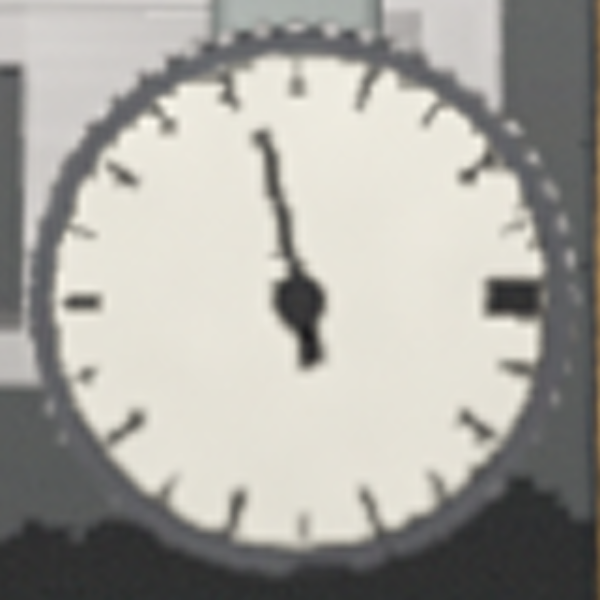

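The rectified dial confirms it: the pointer is at 167.7° and the bar at 269.2°, so the bezel must turn 101.5° (1.77 rad) counter-clockwise. I'll go down onto it.

>>> jog_arm([
  [2.1, 0.3, 0, 0, 0, 0],
  [2.1, 0.3, 0, 0, 0, 0],
  [0, 0, -3, 0, 0, 0],
  [0, 0, -3, 0, 0, 0],
  [0, 0, -2.5, 0, 0, 0],
  [0, 0, -2, 0, 0, 0],
  [0, 0, -1.3, 0, 0, 0],
  [0, 0, 0, 0, 0, 0],
  [0, 0, 0, 0, 0, 0],
])

```text
time: 13.35
tool_pos: [0.637, -0.1469, 0.1516]
eef_rot: [3.142, -0.001, 0.105]
wrist_force: [0.8, 0.2, 0.5]
width: 0.0855
grasp_force: 0.0
```

```bash
python3 st.py
```

```text
time 13.35
qpos [ 0.4804  0.5438 -0.442   1.4029  0.2355  1.2461 -1.4467]
tool_pos [ 0.637  -0.1469  0.1516]
eef_rot [ 3.1416e+00 -9.0000e-04  1.0460e-01]
wrist_force [0.8128 0.1569 0.5172]
wrist_torque [0.0348 0.0108 0.0609]
width 0.0855
grasp_force 0.0
in stand mm [  26.35866921 -169.99665872]
```

>>> jog_arm([
  [-0.1, -0.37, 0, 0, 0, 0],
  [0, 0, 0, 0, 0, 0],
])

```text
time: 13.55
tool_pos: [0.636, -0.152, 0.1522]
eef_rot: [3.14, -0.002, 0.103]
wrist_force: [-0.1, -0.9, -0.6]
width: 0.0853
grasp_force: 0.0
```

>>> jog_arm([
  [0, 0, 0, 0, 0, 0],
  [0, 0, 0, 0, 0, 0],
  [0, 0, 0, 0, 0, 0],
  [0, 0, 0, 0, 0, 0],
], fingers=0, grip_force=20)

```text
time: 13.95
tool_pos: [0.6357, -0.151, 0.1514]
eef_rot: [3.141, -0.001, 0.104]
wrist_force: [-1.2, 0.9, 4.5]
width: 0.057
grasp_force: 21.3
```

Gripped. I'll turn +1.77 rad in all, reading the tool's yaw to check.

>>> jog_arm([
  [0, 0, 0, 0, 0, 0.14],
  [0, 0, 0, 0, 0, 0.14],
  [0, 0, 0, 0, 0, 0.14],
  [0, 0, 0, 0, 0, 0.14],
  [0, 0, 0, 0, 0, 0.14],
  [0, 0, 0, 0, 0, 0.14],
  [0, 0, 0, 0, 0, 0.14],
  [0, 0, 0, 0, 0, 0.14],
  [0, 0, 0, 0, 0, 0.14],
  [0, 0, 0, 0, 0, 0.14],
  [0, 0, 0, 0, 0, 0.14],
  [0, 0, 0, 0, 0, 0.14],
])

```text
time: 15.15
tool_pos: [0.6367, -0.1518, 0.1515]
eef_rot: [3.139, 0.001, 1.789]
wrist_force: [5.1, -2.1, 0.5]
width: 0.057
grasp_force: 21.1
```

>>> jog_arm([
  [0, 0, 0, 0, 0, 0.09],
  [0, 0, 0, 0, 0, 0],
  [0, 0, 0, 0, 0, 0],
])

```text
time: 15.45
tool_pos: [0.6367, -0.1518, 0.1514]
eef_rot: [3.139, 0.001, 1.871]
wrist_force: [6.4, -1.5, 2.7]
width: 0.0574
grasp_force: 21.2
```

```bash
python3 st.py
```

```text
time 15.45
qpos [ 0.6986  0.6292 -0.7841  1.3918  0.4466  1.2986  0.1933]
tool_pos [ 0.6367 -0.1518  0.1514]
eef_rot [3.1389e+00 1.4000e-03 1.8708e+00]
wrist_force [ 6.4053 -1.4773  2.7429]
wrist_torque [-0.4316 -0.9375  0.0181]
width 0.0574
grasp_force 21.1855
in stand mm [  25.51602537 -174.8675929 ]
```

>>> jog_arm([
  [0, 0, 0, 0, 0, 0],
  [0, 0, 0, 0, 0, 0],
  [0, 0, 0, 0, 0, 0],
  [0, 0, 1, 0, 0, 0],
  [0, 0, 3, 0, 0, 0],
  [0, 0, 4, 0, 0, 0],
  [0, 0, 4, 0, 0, 0],
  [0.6, -2, 0, 0, 0, 0],
  [0.6, -2, 0, 0, 0, 0],
  [0, 0, 0, 0, 0, 0],
  [0, 0, 0, 0, 0, 0],
], fingers=1)

```text
time: 16.55
tool_pos: [0.6474, -0.1912, 0.271]
eef_rot: [-3.142, -0.001, 1.873]
wrist_force: [-0.2, 0.7, 0.0]
width: 0.0857
grasp_force: 0.0
```

```bash
python3 dial.py d2.png; python3 dial.py; python3 st.py
```

```text
centre [ 0.6356 -0.1495  0.162 ] axes mm [52.1 52.8]
pointer 169.51
bar 167.7
turn cw needed deg 1.8143811334156272
centre [ 0.6356 -0.1502  0.162 ] axes mm [52.4 52.7]
pointer 168.92
bar 167.47
turn cw needed deg 1.4530328821470087
time 16.65
qpos [ 0.7003  0.6042 -0.7947  1.1438  0.4168  1.5495  0.2974]
tool_pos [ 0.6474 -0.1898  0.2711]
eef_rot [ 3.1414e+00 -7.0000e-04  1.8751e+00]
wrist_force [0.4493 0.3194 0.0156]
wrist_torque [0.028  0.019  0.0151]
width 0.0854
grasp_force 0.0
in stand mm [  32.26734444 -213.80514317]
```

View pics/d2.png

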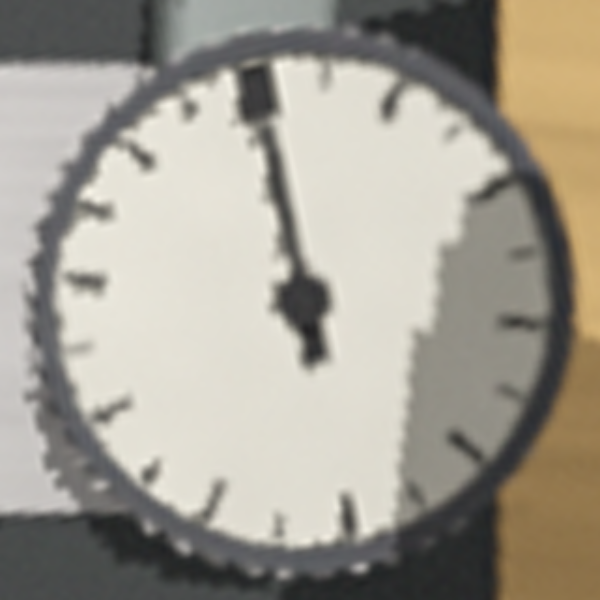

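The rectified view shows the bar at (257,92) in line with the pointer's tip at (262,130). I'll recheck it from the earlier viewpoint while turning the wrist back.

>>> jog_arm([
  [-0.45, 0.28, 0, 0, 0, -0.147],
  [-0.45, 0.28, 0, 0, 0, -0.147],
  [-0.45, 0.28, 0, 0, 0, -0.147],
  [-0.45, 0.28, 0, 0, 0, -0.147],
  [-0.45, 0.28, 0, 0, 0, -0.147],
  [-0.45, 0.28, 0, 0, 0, -0.147],
  [-0.45, 0.28, 0, 0, 0, -0.147],
  [-0.45, 0.28, 0, 0, 0, -0.147],
  [-0.45, 0.28, 0, 0, 0, -0.147],
  [-0.45, 0.28, 0, 0, 0, -0.147],
  [-0.45, 0.28, 0, 0, 0, -0.147],
  [-0.45, 0.28, 0, 0, 0, -0.147],
], fingers=0.4)

```text
time: 17.85
tool_pos: [0.5931, -0.1559, 0.271]
eef_rot: [-3.141, -0.0, 0.106]
wrist_force: [0.4, -0.1, -0.2]
width: 0.0343
grasp_force: 0.0
```

>>> jog_arm([
  [0, 0, 0, 0, 0, 0],
  [0, 0, 0, 0, 0, 0],
])

```text
time: 18.05
tool_pos: [0.5935, -0.1567, 0.2711]
eef_rot: [3.141, -0.0, 0.115]
wrist_force: [-0.8, 1.1, 0.2]
width: 0.0341
grasp_force: 0.0
```

```bash
python3 dial.py d3.png; python3 dial.py; python3 st.py
python3 - <<'E'
from h import *
# check master pose: project home outlines, residual by refined window corners
w=snap('wrist');c=viewer.calibration('wrist'); a=[.5932,.0195,.1038]
L=[(.02,-.047),(.02,-.093),(-.02,-.093),(-.02,-.047)]; win=[[.02,.023,.068],[.02,-.023,.068],[-.02,-.023,.068],[-.02,.023,.068]]
P=[pix('wrist',np.r_[outst(a,(.025+x,-.070+y)),z],c) for x,y,z in win]
Q=refine(w,P); print(np.round(P,1),np.round(Q,1)); v,r=fit([('wrist',c,Q,win)],[*outst(a,(.025,-.07)),.104]); print(v,inst(a,v)*1000,v[2]-a[2],r.round(1))
E
```

```text
centre [ 0.6359 -0.1512  0.162 ] axes mm [52.9 53.1]
pointer 167.4
bar 167.41
turn cw needed deg -0.01612268249142123
centre [ 0.6359 -0.1512  0.162 ] axes mm [53. 53.]
pointer 167.47
bar 167.29
turn cw needed deg 0.17505030316465417
time 18.15
qpos [ 0.5755  0.3982 -0.514   1.3482  0.1933  1.4446 -1.3861]
tool_pos [ 0.5936 -0.1572  0.2708]
eef_rot [-3.1415e+00 -1.0000e-04  1.1380e-01]
wrist_force [ 0.4653  0.419  -0.6983]
wrist_torque [-0.0115 -0.0124  0.0069]
width 0.0343
grasp_force 0.0
in stand mm [ -17.88355398 -175.78585064]
[[159.  128. ]
 [200.9 126. ]
 [202.3 164.5]
 [161.2 165.4]] [[158.5 128.5]
 [199.6 126.5]
 [201.1 164.4]
 [160.6 165.3]]
[ 0.62506977 -0.04656231  0.10400493] [ 24.85327258 -69.00888089] 0.00020492708083402755 [-0.4 -0.2  0.3 -0.3  0.3  0.3 -0.3  0.3]
```

The bar and pointer agree within 0.2°, and the master sits home in the fit with the yaw error near zero. Now I'll go back and take the master out.

>>> jog_arm([
  [0.96, 4.55, 0, 0, 0, -0.01],
  [0.96, 4.6, 0, 0, 0, 0],
  [0.96, 4.6, 0, 0, 0, 0],
  [0, 0, -4, 0, 0, 0],
  [0, 0, -4, 0, 0, 0],
  [0, 0, -4, 0, 0, 0],
  [0, 0, -3, 0, 0, 0],
  [0, 0, -2.5, 0, 0, 0],
  [0, 0, -1.5, 0, 0, 0],
  [0, 0, -0.6, 0, 0, 0],
  [0, 0, 0, 0, 0, 0],
])

```text
time: 19.3
tool_pos: [0.6223, -0.0199, 0.0746]
eef_rot: [-3.141, 0.0, 0.1]
wrist_force: [0.4, 0.5, 0.9]
width: 0.0341
grasp_force: 0.0
```

```bash
python3 st.py
```

```text
time 19.3
qpos [ 0.3564  0.573  -0.518   1.5676  0.3082  1.0837 -1.7088]
tool_pos [ 0.6223 -0.0199  0.0746]
eef_rot [-3.1412e+00  4.0000e-04  1.0030e-01]
wrist_force [0.4146 0.5398 0.8518]
wrist_torque [ 0.0091 -0.0169  0.0303]
width 0.0341
grasp_force 0.0
in stand mm [ 24.90398207 -42.24777552]
```

>>> jog_arm([
  [0, 0, 0, 0, 0, 0],
  [0, 0, 0, 0, 0, 0],
  [0, 0, 0, 0, 0, 0],
  [0, 0, 0.05, 0, 0, 0],
  [-0.1, 0.4, 0, 0, 0, 0],
  [-0.2, 1.2, 0, 0, 0, 0],
  [-0.21, 1.8, 0, 0, 0, 0],
  [-0.21, 1.99, 0, 0, 0, 0],
  [-0.21, 1.99, 0, 0, 0, 0],
  [-0.21, 1.99, 0, 0, 0, 0],
  [-0.21, 1.99, 0, 0, 0, 0],
  [0, 0, 0, 0, 0, 0],
], fingers=0, grip_force=40)

```text
time: 20.5
tool_pos: [0.6085, 0.0981, 0.0765]
eef_rot: [-3.139, -0.002, 0.104]
wrist_force: [-0.3, 4.1, 1.8]
width: 0.0105
grasp_force: 42.1
```

```bash
python3 st.py
```

```text
time 20.5
qpos [ 0.1888  0.5631 -0.5459  1.5862  0.3175  1.0798 -1.9051]
tool_pos [0.6085 0.0981 0.0765]
eef_rot [-3.1393e+00 -1.9000e-03  1.0440e-01]
wrist_force [-0.3029  4.1322  1.8094]
wrist_torque [0.6225 0.0919 0.0115]
width 0.0105
grasp_force 42.0827
in stand mm [23.39917135 76.57048895]
```

>>> jog_arm([
  [-0.19, 1.79, 0, 0, 0, 0],
  [-0.19, 1.79, 0, 0, 0, 0],
  [-0.19, 1.79, 0, 0, 0, 0],
  [-0.19, 1.79, 0, 0, 0, 0],
  [-0.19, 1.79, 0, 0, 0, 0],
  [-0.19, 1.79, 0, 0, 0, 0],
  [0, 0, 0, 0, 0, 0],
  [0, 0, 0, 0, 0, 0],
])

```text
time: 21.3
tool_pos: [0.5977, 0.203, 0.0765]
eef_rot: [-3.139, -0.002, 0.102]
wrist_force: [0.2, 3.2, 6.5]
width: 0.0103
grasp_force: 42.6
```

>>> jog_arm([
  [0, 0, 0, 0, 0, 0],
  [0, 0, 0, 0, 0, 0],
  [0, 0, 0, 0, 0, 0],
  [0, 0, 2, 0, 0, 0],
  [0, 0, 4, 0, 0, 0],
  [-1.5, -2, 4, 0, 0, 0],
  [-3, -2.5, 3, 0, 0, 0],
  [-3.5, -3, 0, 0, 0, 0],
  [-3.5, -3, 0, 0, 0, 0],
  [0, 0, 0, 0, 0, 0],
  [0, 0, 0, 0, 0, 0],
], fingers=0.4)

```text
time: 22.4
tool_pos: [0.4821, 0.0946, 0.2056]
eef_rot: [3.14, -0.001, 0.097]
wrist_force: [-0.2, -0.0, -0.6]
width: 0.0342
grasp_force: 0.0
```

```bash
python3 st.py;  python3 - <<'E'
from h import *
w=snap('wrist');c=viewer.calibration('wrist')
cv2.imwrite('pics/w4.png',cv2.resize(w,(800,600)))
for q in('shoe_window','master_window'):
    for r in nets.tip_of('wrist',q)[:3]: print(q,np.round(r['xy'],1),round(r['conf'],2),np.round(world('wrist',r['xy'],.059,c),4))
E
```

```text
time 22.4
qpos [ 0.3006  0.1707 -0.6202  1.7725  0.1065  1.231  -1.8218]
tool_pos [0.4821 0.0946 0.2056]
eef_rot [ 3.1402e+00 -8.0000e-04  9.7200e-02]
wrist_force [-0.1619 -0.0152 -0.6119]
wrist_torque [-0.0088 -0.0688  0.0478]
width 0.0342
grasp_force 0.0
in stand mm [-102.74111526   86.17969762]
shoe_window [496.1 313.7] 0.82 [ 0.368  -0.1797  0.059 ]
```

View pics/w4.png

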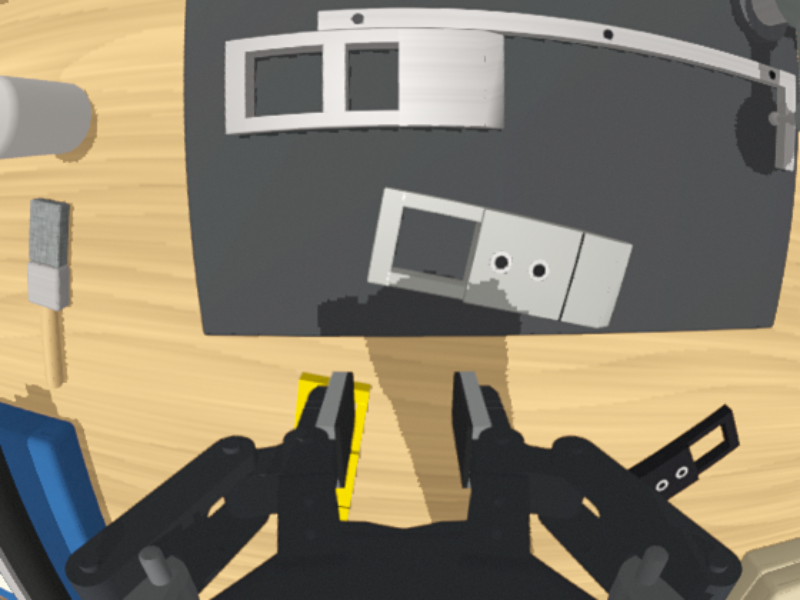

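The view shows the master flat at the rear of the lane (365,85). The grey shoe is at (500,255), with its window at (437,240). I'll fit its pose.

```bash
python3 - <<'E'
from h import *
w=snap('wrist');c=viewer.calibration('wrist');a=[.5932,.0195,.1038]
Q=refine(w,np.array([(403,206),(391,269),(387,188),(369,281),(632,243),(607,327)])*.7)
L=[[.02,.023,.064],[-.02,.023,.064],[.028,.035,.064],[-.028,.035,.064],[.028,-.125,.06],[-.028,-.125,.06]]
v,r=fit([('wrist',c,Q,L)],[.511,.0785,-.11]); print(v.round(4),r.round(1),inst(a,v)*1000,v[2]-a[2])
s,co=np.sin(v[2]),np.cos(v[2]); t=v[:2]+.029*np.array([-s,co]); p=readout.read_state()['tool_pos']; print('tail wall',t,'delta cm',(t-p[:2])*100, 'stand',inst(a,t)*1000)
h=outst(a,(.025,-.041)); print('home wall',h)
E
```

```text
[ 0.5111  0.0802 -0.0875] [ 1.1  0.1  0.6  2.6 -1.9 -0.5 -0.8 -0.5  1.2  0.8 -0.6 -1.9] [-75.33138862  68.84608999] -0.19126959835893698
tail wall [0.51367406 0.1090593 ] delta cm [3.05167624 1.20093934] stand [-69.81832932  97.31723638]
home wall [ 0.6223136  -0.01868898]
```

>>> jog_arm([
  [1.0, 0.4, -1, 0, 0, -0.1],
  [1.0, 0.4, -2, 0, 0, -0.09],
  [1.1, 0.4, -3, 0, 0, 0],
  [0, 0, -3, 0, 0, 0],
  [0, 0, -2.3, 0, 0, 0],
  [0, 0, -1.2, 0, 0, 0],
  [0, 0, -0.6, 0, 0, 0],
  [0, 0, 0, 0, 0, 0],
])

```text
time: 23.4
tool_pos: [0.5135, 0.1085, 0.0741]
eef_rot: [-3.141, 0.001, -0.09]
wrist_force: [-0.3, -0.8, -0.0]
width: 0.0344
grasp_force: 0.0
```

>>> jog_arm([
  [0, 0, 0, 0, 0, 0],
  [0, 0, 0, 0, 0, 0],
  [0, 0, 0, 0, 0, 0],
  [0, 0, 0, 0, 0, 0],
], fingers=0, grip_force=40)

```text
time: 23.8
tool_pos: [0.5143, 0.1083, 0.0756]
eef_rot: [-3.141, -0.002, -0.09]
wrist_force: [-0.5, -0.7, 7.2]
width: 0.0106
grasp_force: 41.9
```

```bash
python3 st.py
```

```text
time 23.8
qpos [ 0.2022  0.3891 -0.5663  1.8368  0.2476  0.9835 -2.1292]
tool_pos [0.5143 0.1083 0.0756]
eef_rot [-3.1411e+00 -2.5000e-03 -9.0200e-02]
wrist_force [-0.4646 -0.7263  7.1694]
wrist_torque [ 0.0372  0.1347 -0.0793]
width 0.0106
grasp_force 41.8765
in stand mm [-69.24743693  96.49195079]
```

>>> jog_arm([
  [0.17, -1.63, 0.05, 0, 0, 0.032],
  [0.17, -1.63, 0, 0, 0, 0.032],
  [0.17, -1.63, 0, 0, 0, 0.032],
  [0.17, -1.63, 0, 0, 0, 0.032],
  [0.17, -1.63, 0, 0, 0, 0.032],
  [0.17, -1.63, 0, 0, 0, 0.033],
  [0, 0, 0, 0, 0, 0],
  [0, 0, 0, 0, 0, 0],
])

```text
time: 24.6
tool_pos: [0.5244, 0.0095, 0.0756]
eef_rot: [3.141, -0.002, 0.101]
wrist_force: [0.8, -2.1, 5.4]
width: 0.0107
grasp_force: 41.8
```

```bash
python3 st.py
```

```text
time 24.6
qpos [ 0.3917  0.3872 -0.5662  1.8392  0.2468  0.9835 -1.7485]
tool_pos [0.5244 0.0095 0.0756]
eef_rot [ 3.1408e+00 -1.8000e-03  1.0090e-01]
wrist_force [ 0.7682 -2.1445  5.4314]
wrist_torque [-0.4489 -0.0081 -0.0342]
width 0.0107
grasp_force 41.8129
in stand mm [-69.50592731  -2.83159529]
```

>>> jog_arm([
  [1.52, 0.16, 0, 0, 0, 0.003],
  [1.52, 0.16, 0, 0, 0, 0],
  [1.52, 0.16, 0, 0, 0, 0],
  [1.52, 0.16, 0, 0, 0, 0],
  [1.5, 0.16, 0, 0, 0, 0],
  [1.35, 0.14, 0, 0, 0, 0],
  [0, 0, 0, 0, 0, 0],
  [0, 0, 0, 0, 0, 0],
])

```text
time: 25.4
tool_pos: [0.6139, 0.0212, 0.0757]
eef_rot: [-3.141, -0.002, 0.107]
wrist_force: [1.1, -0.2, 5.6]
width: 0.0104
grasp_force: 41.8
```

```bash
python3 st.py
```

```text
time 25.4
qpos [ 0.3045  0.5563 -0.5312  1.594   0.3086  1.0734 -1.7725]
tool_pos [0.6139 0.0212 0.0757]
eef_rot [-3.1409e+00 -2.5000e-03  1.0680e-01]
wrist_force [ 1.0713 -0.2473  5.5992]
wrist_torque [ 0.0528 -0.3194  0.1329]
width 0.0104
grasp_force 41.7557
in stand mm [20.74356703 -0.48034433]
```

>>> jog_arm([
  [0.1, 0.01, 0, 0, 0, 0],
  [0.1, 0.01, 0, 0, 0, 0],
  [0.1, 0.01, 0, 0, 0, 0],
  [0, 0, 0, 0, 0, 0],
])

```text
time: 25.8
tool_pos: [0.6159, 0.0213, 0.0756]
eef_rot: [-3.141, -0.001, 0.107]
wrist_force: [-0.7, -0.1, 7.1]
width: 0.0106
grasp_force: 42.0
```

>>> jog_arm([
  [0.1, 0.01, 0, 0, 0, 0],
  [0.1, 0.01, 0, 0, 0, 0],
  [0, 0, 0, 0, 0, 0],
])

```text
time: 26.1
tool_pos: [0.6179, 0.0213, 0.0757]
eef_rot: [-3.141, -0.001, 0.106]
wrist_force: [-0.3, -0.3, 6.0]
width: 0.0105
grasp_force: 42.0
```

>>> jog_arm([
  [0.07, -0.7, 0, 0, 0, 0],
  [0.1, -1.0, 0, 0, 0, 0],
  [0.1, -1.0, 0, 0, 0, 0],
  [0.04, -0.4, 0, 0, 0, 0],
  [0.03, -0.3, 0, 0, 0, 0],
  [0, 0, 0, 0, 0, 0],
])

```text
time: 26.7
tool_pos: [0.6215, -0.012, 0.0757]
eef_rot: [-3.14, -0.002, 0.107]
wrist_force: [-0.0, 2.0, 6.1]
width: 0.0106
grasp_force: 41.8
```

>>> jog_arm([
  [0.02, -0.2, 0, 0, 0, 0],
  [0.02, -0.2, 0, 0, 0, 0],
  [0, 0, 0, 0, 0, 0],
])

```text
time: 27.0
tool_pos: [0.6219, -0.0158, 0.0757]
eef_rot: [-3.14, -0.002, 0.107]
wrist_force: [-0.4, 2.3, 5.7]
width: 0.0107
grasp_force: 41.8
```

>>> jog_arm([
  [0.01, -0.1, 0, 0, 0, 0],
  [0.01, -0.1, 0, 0, 0, 0],
  [0.01, -0.1, 0, 0, 0, 0],
  [0, 0, 0, 0, 0, 0],
])

```text
time: 27.4
tool_pos: [0.6221, -0.0177, 0.0756]
eef_rot: [-3.139, -0.002, 0.108]
wrist_force: [0.3, 2.9, 6.1]
width: 0.0106
grasp_force: 41.8
```

>>> jog_arm([
  [0.01, -0.1, 0, 0, 0, 0],
  [0.01, -0.1, 0, 0, 0, 0],
  [0, 0, 0, 0, 0, 0],
])

```text
time: 27.7
tool_pos: [0.6222, -0.0178, 0.0757]
eef_rot: [-3.137, -0.002, 0.11]
wrist_force: [-0.3, 8.2, 4.8]
width: 0.0103
grasp_force: 41.8
```

>>> jog_arm([
  [0, 0, 0, 0, 0, 0.01],
  [0, 0, 0, 0, 0, 0],
])

```text
time: 27.9
tool_pos: [0.6221, -0.0178, 0.0757]
eef_rot: [-3.137, -0.002, 0.12]
wrist_force: [-0.9, 8.5, 5.4]
width: 0.0103
grasp_force: 41.9
```

>>> jog_arm([
  [0, 0, 0, 0, 0, 0],
  [0, 0, 0, 0, 0, 0],
  [0, 0, 0, 0, 0, 0],
  [0, 0, 0, 0, 0, 0],
  [0.3, 0.03, 0, 0, 0, 0],
  [0.3, 0.03, 0, 0, 0, 0],
  [0.1, 0.01, 0, 0, 0, 0],
  [0, 0, 0, 0, 0, 0],
], fingers=0.4)

```text
time: 28.7
tool_pos: [0.6294, -0.0221, 0.0747]
eef_rot: [-3.141, -0.0, 0.116]
wrist_force: [1.2, 0.3, 0.9]
width: 0.0343
grasp_force: 0.0
```

>>> jog_arm([
  [0.1, 0.01, 0, 0, 0, 0],
  [0.1, 0.01, 0, 0, 0, 0],
  [0, 0, 0, 0, 0, 0],
])

```text
time: 29.0
tool_pos: [0.6313, -0.022, 0.0748]
eef_rot: [-3.142, -0.0, 0.116]
wrist_force: [-0.0, -1.0, -0.9]
width: 0.0343
grasp_force: 0.0
```

>>> jog_arm([
  [0.1, 0.01, 0, 0, 0, 0],
  [0.1, 0.01, 0, 0, 0, 0],
  [0, 0, 0, 0, 0, 0],
])

```text
time: 29.3
tool_pos: [0.6324, -0.022, 0.0745]
eef_rot: [3.141, 0.002, 0.116]
wrist_force: [-5.3, -1.6, 1.7]
width: 0.0338
grasp_force: 2.5
```

>>> jog_arm([
  [0.1, 0.01, 0, 0, 0, 0],
  [0.05, 0, 0, 0, 0, 0],
  [0, 0, 0, 0, 0, 0],
])

```text
time: 29.6
tool_pos: [0.6326, -0.0221, 0.0741]
eef_rot: [3.141, 0.005, 0.115]
wrist_force: [-11.1, -1.5, 3.9]
width: 0.0341
grasp_force: 5.1
```

>>> jog_arm([
  [-0.7, -0.07, 0, 0, 0, -0.013],
  [0.03, -0.3, 0, 0, 0, 0],
  [0.03, -0.3, 0, 0, 0, 0],
  [0.01, -0.1, 0, 0, 0, 0],
  [0.01, -0.1, 0, 0, 0, 0],
  [0, 0, 0, 0, 0, 0],
])

```text
time: 30.2
tool_pos: [0.6287, -0.0283, 0.075]
eef_rot: [-3.139, -0.001, 0.105]
wrist_force: [-1.9, 6.2, 1.2]
width: 0.0341
grasp_force: 2.8
```

>>> jog_arm([
  [0.02, -0.2, 0, 0, 0, 0],
  [0.01, -0.1, 0, 0, 0, 0],
  [0, 0, 0, 0, 0, 0],
])

```text
time: 30.5
tool_pos: [0.6288, -0.0285, 0.075]
eef_rot: [-3.136, -0.001, 0.107]
wrist_force: [-3.1, 11.2, 1.6]
width: 0.0341
grasp_force: 5.7
```

Seated, with the same readings as the master had. I'll back off, lift and check.

>>> jog_arm([
  [-0.07, 0.7, 0, 0, 0, 0],
  [0, 0, 1, 0, 0, 0],
  [0, 0, 3, 0, 0, 0],
  [0, 0, 4.5, 0, 0, 0],
  [0, 0, 4.5, 0, 0, 0],
  [0, 0, 4.5, 0, 0, 0],
  [0, 0, 2, 0, 0, 0],
  [-1, -4.0, 0, 0, 0, 0],
  [-1.2, -4.3, 0, 0, 0, 0],
  [-1.2, -4.3, 0, 0, 0, 0],
  [0, 0, 0, 0, 0, 0],
  [0, 0, 0, 0, 0, 0],
])

```text
time: 31.7
tool_pos: [0.5937, -0.1551, 0.2706]
eef_rot: [3.14, -0.001, 0.098]
wrist_force: [0.5, 0.3, 0.3]
width: 0.0341
grasp_force: 0.0
```

```bash
python3 dial.py; python3 - <<'E'
from h import *
w=snap('wrist');c=viewer.calibration('wrist'); a=[.5932,.0195,.1038]
win=[[.02,.023,.064],[-.02,.023,.064],[.028,.035,.064],[-.028,.035,.064]]
P=[pix('wrist',np.r_[outst(a,(.025+x,-.070+y)),z],c) for x,y,z in win]
Q=refine(w,P); v,r=fit([('wrist',c,Q,win)],[*outst(a,(.025,-.07)),.104]); print(v,inst(a,v)*1000,v[2]-a[2],r.round(1))
cv2.imwrite('pics/w5.png',cv2.resize(w,(800,600)))
E
```

```text
centre [ 0.6363 -0.1484  0.162 ] axes mm [53.  53.1]
pointer 222.18
bar 166.82
turn cw needed deg 55.35637331718354
[ 0.6243333  -0.04582676  0.07840386] [ 24.19698327 -68.20098505] -0.025396144785800837 [ 1.  -0.2 -0.   0.5 -0.9 -0.  -0.  -0.3]
```

View pics/w5.png

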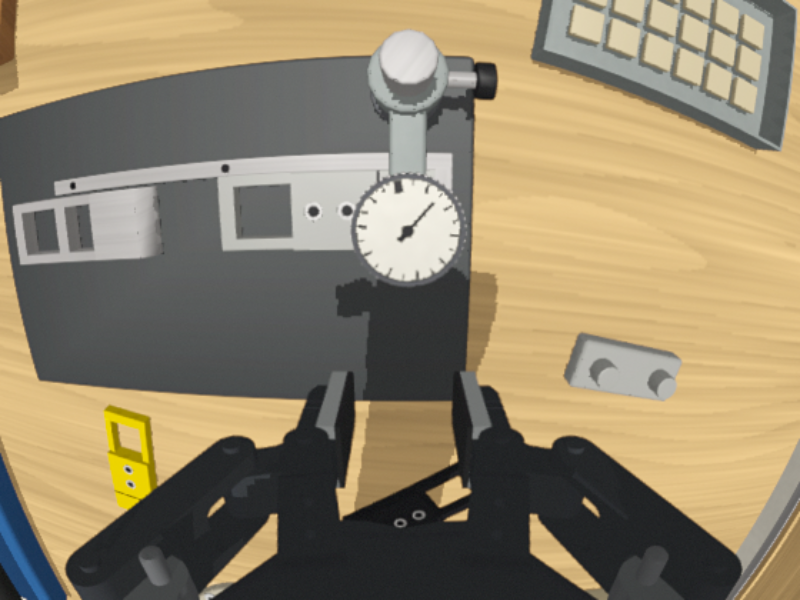

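The view shows the shoe under the tip at (290,212), the master flat at (85,225), the zero bar still at the top of the dial (397,186) and the pointer at (433,203). The fitted yaw is doubtful, so I'll check the shoe's front edge line against the stand directly.

```bash
python3 - <<'E'
from h import *
w=snap('wrist');c=viewer.calibration('wrist'); a=[.5932,.0195,.1038]
g=cv2.GaussianBlur(cv2.cvtColor(w,cv2.COLOR_BGR2GRAY),(0,0),.7).astype(np.float32)
def edge(z,ys,x0,dark_low=True,half=.008):
    o=[]
    for y in ys:
        xs=np.arange(x0-half,x0+half,.0003)
        p=np.array([pix('wrist',np.r_[outst(a,(x,y)),z],c) for x in xs],np.float32)
        v=cv2.remap(g,p[None,:,0],p[None,:,1],cv2.INTER_LINEAR)[0]; d=np.abs(np.gradient(v)); k=np.argmax(d); ww=np.where(abs(np.arange(len(d))-k)<6,d,0); o.append((xs*ww).sum()/ww.sum())
    o=np.array(o); f=np.polyfit(ys,o,1); print(z,'x mm',(o*1e3).round(1),'slope',f[0].round(4))
edge(.064,np.arange(-.085,-.038,.006),-.003)     # tail wall front edge
edge(.070,np.arange(-.138,-.097,.006),-.003)     # body front edge
edge(.064,np.arange(-.086,-.054,.005),.045,half=.006)  # window +x edge
edge(.060,np.arange(0,.125,.015),.065,half=.007)   # rail back top edge as reference
E
```

```text
0.064 x mm [-3.6 -3.5 -3.7 -3.6 -3.4 -3.5 -3.2 -3.2] slope 0.0109
0.07 x mm [-0.  -3.5 -3.5 -3.4 -3.5 -3.2 -3.4] slope -0.0556
0.064 x mm [44.7 44.8 44.7 44.6 44.6 44.8 45. ] slope 0.0065
0.06 x mm [65.2 65.4 64.9 65.2 65.5 65.2 65.5 65.5 65.3] slope 0.0019
```

The front edge stays at x of about -3.5 mm along its whole length, parallel to the rail, and the tail contact reading matched the master's. I'll hand in.

```bash
python3 -c "
from station import ticket; print(ticket.finish_job())"
```

```text
the job is handed in; nothing more can be done
None
```

The job is handed in: with the master home I set the bezel's zero bar to the pointer within about 0.2°; the master now lies flat on the granite clear of the tip, and the shoe sits home under the tip with the dial showing it about 1.54 mm thicker.

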